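Park the slicer's carriage behind its spring catch

TASK

Put the vegetable slicer into its locked storage position: with the fingertips, hold the red spring catch down while you push the teal carriage along its rails past it, then push the carriage home to the end bar at the slicer's left end and let the catch spring up fully behind it. Only press and push: do not ram the carriage against the raised catch, do not touch or lift the black food pusher on the carriage, and leave the lemon, the lime and the peeler where they lie.

Things in the scene. Friction and masses are not known exactly. Their poses are not given: they have to be found in the camera images.
- slicer: White hand slicer, fixed on suction feet. Origin: on the worktop under its middle; +y (robot's left when unturned) runs along its two rails to the end bar (inner face y +140 mm), +x away from the robot. Feed end with loop grip at y -174. Rails at x -48 and +34, tops at z 46 mm. The red catch sits in a white housing outside the far rail, x 37 to 69, y -46 to 42, top z 44.
- carriage (a joint): Place of the teal carriage along the rails (m): 0 at the feed end, grows to slicer +y, 0.180 = home at the end bar. Slides with about 1 N, cannot be lifted off. Rear face at slicer y = joint - 0.140; 100 mm long, deck x -52 to 40, top z 80 mm. At 0.145 its lug meets the raised tooth of the catch and is stopped; from 0.176 on it is clear and the catch springs up behind it.
- push_face (a point): Point on the carriage's flat rear wall, slicer x +53, z 75 mm, in line with the thumb plate: push here to slicer +y (axes are the slicer's). The wall spans slicer x -52 to +66; over the plate it reaches from z 62 to z 88 mm and is open below, so it passes over the plate. The lug is the wing's square block here, 22 mm from this face to its front, underside z 62 mm.
- catch (a joint): How far the red spring catch is pressed straight down (m): 0 up at rest, 0.011 on its hard stop. It takes about 5 N to start and 9 N at the bottom. Pressed 0.006 or more, its tooth lets the carriage's lug slide over it; about 0.009 is good. Once the lug has slid over the tooth (9 mm or more) the lug itself keeps the catch down.
- thumb_plate (a point): Middle of the ribbed top of the red catch's thumb plate (axes are the slicer's): slicer x +53, y -6.5, z 60 mm at rest; goes down with the catch. Plate x 40 to 66, y -40 to 36 mm. Across its +y end, y 27 to 36, stands the square tooth, 8 mm above the plate (top z 68 at rest). Fingertips may slide along the plate; only the carriage stands higher than z 46 beside it.
- food_pusher: Black food pusher with a small round knob, 48 mm across, standing loose in the collar on the carriage's deck, 60 mm ahead of the rear wall, at slicer x -9 mm; knob top at z 103 mm. Origin: middle of its underside. It can be drawn up out of the collar; it is to be left alone.
- lemon: Yellow lemon, 71 x 53 x 51 mm, loose on the glass board behind the slicer. Origin: centre of its underside.
- lime: Green lime, 60 x 48 x 48 mm, loose on the glass board behind the slicer. Origin: centre of its underside.
- peeler: Dark green peeler, 170 x 25 x 18 mm, loose on the worktop left of the slicer, in front of the sink. Origin: centre of its underside.

How it is judged:
On the way, in this order (a step that is already met when the one before it is completed fails the run):
1. the catch is pressed down by the fingers while the carriage has not yet passed it (value of joint catch above 0.006 m and contact force between the fingers and catch above 1 N and value of joint carriage below 0.1475 m), for 0.1 s.
2. the carriage slides over the held-down catch (value of joint carriage above 0.15 m and value of joint catch above 0.005 m).
At the end, for the whole second after the job is handed in: The carriage stands still at the end bar (joint at least 0.1755 of 0.180 m), the catch is up behind it (pressed less than 1.5 mm), the food pusher sits down in its collar and the robot is clear (value of joint carriage above 0.1755 m and value of joint catch below 0.0015 m and velocity of joint carriage between -0.005 and 0.005 m/s and z of food_pusher in the frame of slicer below 0.084 m); the robot touches nothing.
It fails at once if the carriage is rammed against the catch (more than 30 N) (contact force between carriage and catch above 30 N).
It fails at once if the food pusher is touched or gripped (more than 1 N) (contact force between the fingers and food_pusher above 1 N).
It fails at once if the food pusher is lifted by more than 6 mm (z of food_pusher in the frame of slicer above 0.0865 m).
It fails at once if the lemon, the lime or the peeler is moved by more than 20 mm (distance of any of lemon, lime, peeler from where it was at the start of the episode above 0.02 m).
It also fails if it takes over 38 s, if anything falls off the work surface, if the arm or the gripper's body presses on something with over 40 N, if the wrist force passes 120 N, or if a joint passes its speed limit or range.

ROBOT

A 6-joint arm with a two-finger parallel gripper is mounted at the origin on a cart in front of the work surface, level with it; the furniture and walls round the work are solid. World frame = base frame: x ahead of the robot, y to its left, z up, the work surface at z = 0. Lengths are in m, angles in rad, forces in N, time in s.
With the tool pointing down it reaches from about 0.4 to 0.925 m from the base axis. Payload 12.5 kg.
Tool frame: the origin (TCP) lies between the finger pads; the fingertips stand 8 mm ahead of it and the grasp point (between the pads) lies 11 mm behind it; z points along the fingers, y is the line along which they close (so a half turn about z gives the same grasp; the last joint's range is limited). The gripper opens to 95 mm and grips with 3 to 60 N. Pads are 20 mm wide; open, the fingers measure 119 mm over their backs; the gripper's body (75 mm by 180 mm) begins 59 mm behind the grasp point.
Start: joints at [-1.339, 0.491, 1.559, -0, 1.092, -0.106], TCP at [0.207, -0.59, 0.223] pointing down, gripper open.
Joint ranges: [-3.1, 3.1], [-0.84, 2.19], [0.05, 2.79], [-1.13, 4.28], [0.06, 2.93], [-2.69, 2.69]. Speed limits (rad/s): [2.22, 2.22, 2.79, 3.14, 3.14, 3.14].

INTERFACE

Orientations are given as a unit quaternion [x, y, z, w].
In Python, from cell import readout, eyes, order gives the robot as it stands. The module is installed in compiled form; this text tells all that it offers.
- The arm moves only by the shell command python3 -m creep 'ROWS' [FORCE]. ROWS is JSON, one flat list of numbers, 5 for each row, row after row: the shift along the tool's x, y, z in cm, then the turn about the tool's z in rad, then the finger opening in cm, from 0 to 9.51. In form: [tx, ty, tz, twist, grip, tx, ty, tz, twist, grip, ...]. A call has 1 to 10 rows; each row is the pose to reach, as a shift and turn from the pose commanded when the call began, along the tool's axes at that moment; what a row does not reach only later rows make up. A row lasts 1/12 s, in which the tool goes at most 41.7 mm and 7.16 degrees, less where a joint would pass 70% of its speed; a pose out of reach is approached as far as the arm can. A call with a gripper value outside its range is refused whole. The fingers move at their own pace and stop on an object; FORCE is the grip in N (left out, the last holds). Time passes only in rows, so rows that repeat a pose let the fingers close. It gives the time, the measured TCP pose, the force, the opening and the grip force at its end, in the units of the state.
- readout.sense(): the state, without advancing time (a new reading comes with each control period).
- eyes.snapshot(name): name is "scene" or "side" or "wrist"; returns (picture, depth): 480x640x3 uint8, red, green, blue; 480x640 float32, m along the optical axis (not along the pixel's ray), 0 where there is no reading.
- eyes.camera_info(name): a dict with "mtx" (3x3 intrinsics, pixels), "rvec" (rotation vector, rad) and "tvec" (3), from world to camera coordinates, as OpenCV has them; the wrist camera has in their place "tool_from_camera" (4x4, takes a point from camera to tool coordinates, whose origin is the TCP and whose axes are the flange's). Camera axes: x right, y down, z forward; pixel columns grow to the right and rows downward; lengths in m; the calibration is good to about 2 mm. A picture is of the moment at which its call begins: read the wrist's pose just before it. camera_info takes no time and is no camera call.
- order.close_job(): hands the job in; it is judged then, once.
Trained networks look in the newest picture that a camera, given by its name, has taken for a name from the list of things; names that differ only in an ending like _2 or _b are one class to them, and where a whole thing is asked for, a point or a joint stands for the part that bears it (a point fixed in the world has none). Each returns a list of dicts, best first, with "score" (0 to 1); they miss things now and then, are a little off and sometimes report something else, mostly with a low value. They report only what shows in the picture. A call takes as long as a camera call.
- eyes.outline_of(camera, target): "region" (480x640 bool, what is visible of it) and "position" ([column, row] in pixels, amid what is visible of it).
The state is a dict: "time": time; "qpos": joint angles; "qvel": joint speeds; "joint_efforts": joint torques, N m; "ee_pos": TCP position; "ee_rot": TCP orientation; "wrist_force": force on the tool from outside, world axes, zero at the start; "torque": the same for the moment, N m; "grip_width": finger opening in m; "grip_force": force on a finger pad.
Only numpy, scipy, OpenCV 4.12 (cv2) and the standard library are available. Lean on these libraries where they do the work, as an engineer would, in place of code of your own. Each camera call takes 0.05 s, during which the arm holds its last target. There are 200 camera calls.

## Working session

There is one attempt and no reset: what is moved stays moved. The work goes in short steps, Python scripts to look and compute and a shell command to move; the robot and the scene stay as the last step left them, time stands still between calls to the robot, and variables do not carry over. Pictures are saved under pics/ and viewed, at most 10 in all, crops included, and the job is handed in when it is done.

```bash
mkdir -p pics; cat > h.py <<'E'
import numpy as np,cv2
from cell import readout,eyes,order
from scipy.spatial.transform import Rotation as R
def cloud(cam):
    s=readout.sense(); im,d=eyes.snapshot(cam); ci=eyes.camera_info(cam); K=np.array(ci["mtx"])
    v,u=np.mgrid[:480,:640]
    P=np.stack([(u-K[0,2])/K[0,0]*d,(v-K[1,2])/K[1,1]*d,d],-1)
    if "rvec" in ci:
        M=R.from_rotvec(np.ravel(ci["rvec"])).as_matrix(); W=(P-np.ravel(ci["tvec"]))@M
    else:
        T=np.array(ci["tool_from_camera"]); W=P@T[:3,:3].T+T[:3,3]
        W=W@R.from_quat(s["ee_rot"]).as_matrix().T+s["ee_pos"]
    W[d==0]=np.nan
    return im,d,W
E
python3 - <<'E'
from h import *
s=readout.sense();print(s)
for c in("scene","side"):
    im,d,W=cloud(c);cv2.imwrite(f"pics/{c}.png",im[...,::-1]); np.save(c,W)
    for n in("slicer","carriage","catch","thumb_plate","push_face","lemon","lime","peeler","food_pusher"):
        for o in eyes.outline_of(c,n)[:1]:
            r=o["region"];print(c,n,round(o["score"],2),o["position"],r.sum(),np.nanmedian(W[r],0).round(3))
E
```

```text
{'time': 0.0, 'qpos': array([-1.33860972e+00,  4.91542053e-01,  1.55946949e+00,  2.51735565e-06,
        1.09169084e+00, -1.05628051e-01]), 'qvel': array([-0.00029027,  0.0006662 ,  0.00037996, -0.00015334, -0.00059166,
       -0.00111954]), 'joint_efforts': array([-4.03589456e-04, -6.12648296e+01, -2.58182627e+01,  6.92657358e-02,
        4.82325337e-02, -1.19999345e-04]), 'ee_pos': array([ 0.20709053, -0.58943609,  0.22206572]), 'ee_rot': array([ 9.85768985e-01,  1.68104730e-01, -3.39732869e-05, -5.53819730e-04]), 'wrist_force': array([-0.5479046 ,  1.02526614,  0.30716017]), 'torque': array([-0.03907456, -0.01638721, -0.01269315]), 'grip_force': 0.0, 'grip_width': 0.09472057316276804}
scene slicer 0.75 [358.2, 235.8] 4203 [ 0.472 -0.047  0.042]
scene carriage 0.64 [374.9, 213.9] 1242 [ 0.479 -0.098  0.079]
scene catch 0.68 [343.3, 225.5] 157 [ 0.536 -0.039  0.059]
scene thumb_plate 0.63 [340.3, 226.0] 184 [ 0.537 -0.038  0.059]
scene push_face 0.58 [370.5, 217.2] 1248 [ 0.481 -0.099  0.079]
scene lemon 0.94 [284.7, 232.5] 373 [0.638 0.055 0.043]
scene peeler 0.78 [299.5, 353.8] 774 [0.371 0.301 0.011]
scene food_pusher 0.7 [371.6, 213.4] 201 [ 0.48  -0.092  0.087]
side slicer 0.56 [339.8, 248.8] 4826 [ 0.485 -0.032  0.041]
side carriage 0.59 [336.5, 215.6] 1409 [ 0.496 -0.095  0.078]
side catch 0.78 [311.1, 236.1] 193 [ 0.539 -0.019  0.058]
side thumb_plate 0.81 [310.6, 233.2] 223 [ 0.54  -0.027  0.058]
side push_face 0.62 [335.7, 217.5] 1315 [ 0.497 -0.092  0.078]
side lemon 0.74 [246.3, 265.7] 729 [0.648 0.059 0.038]
side lime 0.89 [263.7, 238.9] 442 [ 0.644 -0.081  0.035]
side peeler 0.71 [392.1, 359.3] 875 [0.376 0.31  0.01 ]
side food_pusher 0.68 [341.1, 214.5] 213 [ 0.487 -0.091  0.086]
```

```bash
python3 - <<'E'
import cv2,numpy as np
a=cv2.imread("pics/scene.png")[150:300,260:460];b=cv2.imread("pics/side.png")[160:310,240:440]
cv2.imwrite("pics/both.png",cv2.resize(np.vstack([a,b]),None,fx=2,fy=2,interpolation=2) if 0 else np.hstack([cv2.resize(a,(400,300)),cv2.resize(b,(400,300))]))
E
```

```text
(no output)
```

View pics/scene.png

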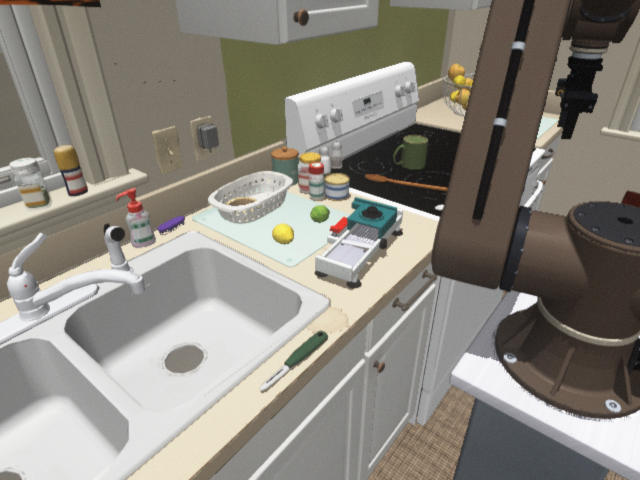

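View pics/both.png

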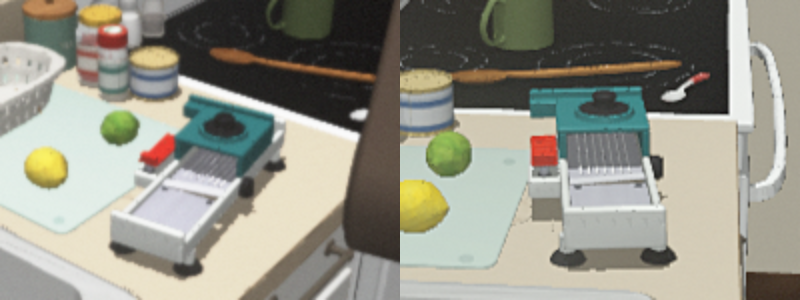

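The slicer lies nearly along world y, with its end bar toward the sink. The carriage is at the feed end and the red catch is on the far side. Next I take a wrist view from above.

```bash
python3 -m creep '[40,-40,-10,0.338,0,40,-40,-10,0.338,0,40,-40,-10,0.338,0,40,-40,-10,0.338,0,40,-40,-10,0.338,0,40,-40,-10,0.338,0,40,-40,-10,0.338,0,40,-40,-10,0.338,0,40,-40,-10,0.338,0,40,-40,-10,0.338,0]' 20; python3 -c "
from h import *
print(eyes.camera_info('wrist'))"
```

```text
time: 1.83
ee_pos: [0.3851, -0.2179, 0.2958]
ee_rot: [1.0, -0.0, 0.0, 0.0]
wrist_force: [0.9, -0.4, -0.0]
grip_width: 0.0339
grip_force: 0.0
{'mtx': array([[413.40984522,   0.        , 322.91097223],
       [  0.        , 413.40984522, 234.11517262],
       [  0.        ,   0.        ,   1.        ]]), 'tool_from_camera': array([[-1.32389551e-03, -9.65998411e-01, -2.58544615e-01,
         7.27967782e-02],
       [ 9.99999123e-01, -1.28619722e-03, -3.14954851e-04,
         3.90657821e-04],
       [-2.82934788e-05, -2.58544805e-01,  9.65999266e-01,
        -1.62763605e-01],
       [ 0.00000000e+00,  0.00000000e+00,  0.00000000e+00,
         1.00000000e+00]])}
```

```bash
python3 -m creep '[8.5,-16,-2,0,0,8.5,-16,-2,0,0,8.5,-16,-2,0,0,8.5,-16,-2,0,0,8.5,-16,-2,0,0,8.5,-16,-2,0,0,8.5,-16,-2,0,0]'; python3 - <<'E'
from h import *
s=readout.sense();print(s["time"],s["ee_pos"],s["ee_rot"],s["wrist_force"])
im,d,W=cloud("wrist");np.save("wrist",W);cv2.imwrite("pics/wrist.png",im[...,::-1])
hsv=cv2.cvtColor(im,cv2.COLOR_RGB2HSV);H,S,V=cv2.split(hsv)
ws=eyes.outline_of("wrist","slicer"); print([(o["score"],o["position"]) for o in ws])
box=(abs(W[...,0]-.49)<.14)&(abs(W[...,1]+.05)<.25)&(W[...,2]>.02)
red=((H<8)|(H>172))&(S>150)&(V>90)&box&(W[...,2]<.075)
teal=(H>80)&(H<100)&(S>120)&box&(W[...,2]>.055)
for n,m in(("red",red),("teal",teal)):
    m=cv2.morphologyEx(m.astype(np.uint8),cv2.MORPH_OPEN,np.ones((3,3)))>0
    p=W[m];print(n,m.sum(),np.nanmedian(p,0),np.nanpercentile(p,[2,98],axis=0).round(4).tolist())
    r=cv2.minAreaRect((p[:,:2]*1000).astype(np.float32));print(r)
    t=p[abs(p[:,2]-(.060 if n=="red" else .080))<.005];print(len(t),cv2.minAreaRect((t[:,:2]*1000).astype(np.float32)))
for n in("catch","carriage","food_pusher"):
    for o in eyes.outline_of("wrist",n)[:1]:print(n,o["score"],o["position"],np.nanmedian(W[o["region"]],0))
E
```

```text
time: 2.42
ee_pos: [0.4699, -0.0591, 0.3151]
ee_rot: [1.0, 0.001, 0.0, 0.0]
wrist_force: [-0.6, -0.3, 0.1]
grip_width: 0.0003
grip_force: 0.0
2.4167 [ 0.46985369 -0.05912783  0.31513071] [9.99999441e-01 1.04975488e-03 9.24620932e-06 1.27140054e-04] [-0.55804255 -0.30886769  0.09054149]
[]
red 1945 [ 0.54119882 -0.05076348  0.06101334] [[0.5271, -0.0857, 0.0591], [0.5552, -0.0156, 0.0694]]
((540.7960815429688, -50.707664489746094), (24.628320693969727, 73.80406951904297), 8.457328796386719)
1760 ((540.8256225585938, -50.906368255615234), (24.628320693969727, 73.40229797363281), 8.457328796386719)
teal 7823 [ 0.50066884 -0.12613056  0.08114863] [[0.4466, -0.1577, 0.0792], [0.5585, -0.0645, 0.0893]]
((502.8852233886719, -108.14830780029297), (116.9659652709961, 98.38988494873047), 7.546863079071045)
6228 ((502.3674621582031, -104.51171875), (115.64855194091797, 92.76081085205078), 8.45175838470459)
catch 0.66 [313.0, 125.9] [ 0.54118805 -0.04978505  0.06098258]
carriage 0.88 [380.5, 172.0] [ 0.49686203 -0.11394442  0.0813926 ]
food_pusher 0.74 [366.1, 187.2] [ 0.48742561 -0.09947297  0.08859166]
```

View pics/wrist.png

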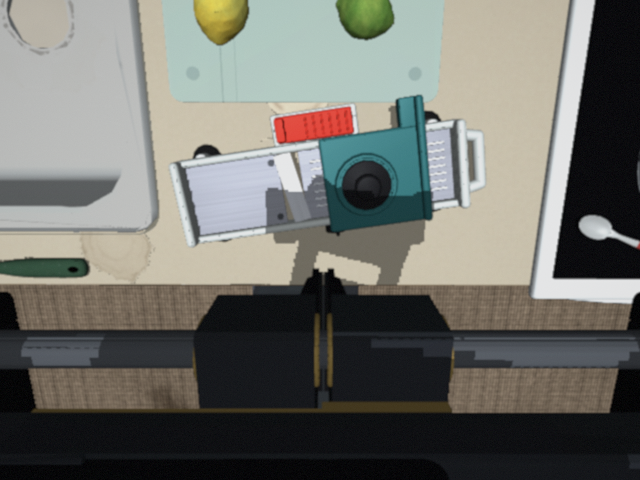

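The catch plate is at about (313,126) and the carriage's rear wall runs along column 410–430. The end bar is on the left at about (185,205), and nothing blocks the space behind the wall. Slicer yaw is +0.148 rad, its origin is (0.488, -0.0565), and the joint is about 0.037.

```bash
python3 -m creep '[9,11.8,10,-0.146,0,9,11.8,10,-0.146,0,9,11.8,10,-0.146,0,9,11.8,10,-0.146,0,9,11.8,13.5,-0.146,0,9,11.8,17,-0.146,0,9,11.8,20.5,-0.146,0,9,11.8,23.5,-0.146,0,9,11.8,23.5,-0.146,0,9,11.8,23.5,-0.146,0]' 20; cat >> h.py <<'E'
a=.148;O=np.array([.4881,-.0565]);ex=np.array([np.cos(a),np.sin(a)]);ey=np.array([-ex[1],ex[0]])
def st():
    s=readout.sense();p=s["ee_pos"][:2]-O;f=s["wrist_force"]
    print("t",round(s["time"],2),"slicer xy mm",(1000*np.array([p@ex,p@ey])).round(1),"tip z",round(1000*s["ee_pos"][2]-8,1),"yaw",2*np.arctan2(s["ee_rot"][1],s["ee_rot"][0]),"F",(f[:2]@ex).round(1),(f[:2]@ey).round(1),f[2].round(1))
E
python3 - <<'E'
from h import *
st()
im,d,W=cloud("wrist");cv2.imwrite("pics/w2.png",im[...,::-1])
q=(W[...,:2]-O);sx=q@ex;sy=q@ey
H,S,V=cv2.split(cv2.cvtColor(im,cv2.COLOR_RGB2HSV))
t=(H>80)&(H<100)&(S>120)&(W[...,2]>.055)&(W[...,2]<.1)
print(np.nanpercentile(sx[t],[1,99]),np.nanpercentile(sy[t],[1,99]))
E
```

```text
time: 3.5
ee_pos: [0.5591, -0.1784, 0.0796]
ee_rot: [0.997, 0.072, -0.001, -0.001]
wrist_force: [0.5, -0.1, 0.1]
grip_width: 0.0006
grip_force: 0.0
t 3.5 slicer xy mm [  52.3 -131.1] tip z 71.6 yaw 0.14461233667512322 F 0.5 -0.2 0.1
[0.00182988 0.0665688 ] [-0.10326767 -0.0066021 ]
```

View pics/w2.png

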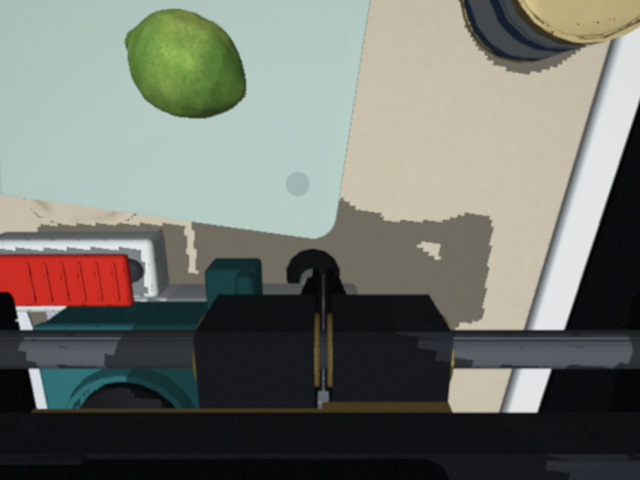

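The fingers are behind the wing wall (its edge is at about column 262) with free space around them. I push the carriage up toward the catch with the tips above the plate.

```bash
python3 -m creep '[0,-1,0,0,0,0,-2,0,0,0,0,-3,0,0,0,0,-4,0,0,0,0,-5,0,0,0,0,-6,0,0,0,0,-7,0,0,0,0,-7.8,0,0,0,0,-8.3,0,0,0,0,-8.5,0,0,0]' 20
python3 - <<'E'
from h import *
st()
for c in("side","scene"):
    im,d,W=cloud(c);q=(W[...,:2]-O);sx=q@ex;sy=q@ey
    H,S,V=cv2.split(cv2.cvtColor(im,cv2.COLOR_RGB2HSV))
    t=(H>80)&(H<100)&(S>120)&(W[...,2]>.072)&(W[...,2]<.1)&(abs(sy)<.2)&(abs(sx)<.08)
    print(t.sum(),np.nanpercentile(sx[t],[1,99]),np.nanpercentile(sy[t],[1,99]))
cv2.imwrite("pics/s3.png",cv2.resize(eyes.snapshot("side")[0][160:310,240:440,::-1],None,fx=3,fy=3))
E
```

```text
time: 4.38
ee_pos: [0.5472, -0.0928, 0.0801]
ee_rot: [0.997, 0.073, -0.0, -0.0]
wrist_force: [-0.7, -0.8, 0.2]
grip_width: 0.0004
grip_force: 0.6
t 4.38 slicer xy mm [ 53.1 -44.6] tip z 72.1 yaw 0.14656000008233339 F -0.8 -0.6 0.2
384 [-0.04743731  0.06650507] [-0.03401404  0.06625116]
236 [-0.05144053  0.03248619] [0.03147935 0.06548129]
```

View pics/s3.png

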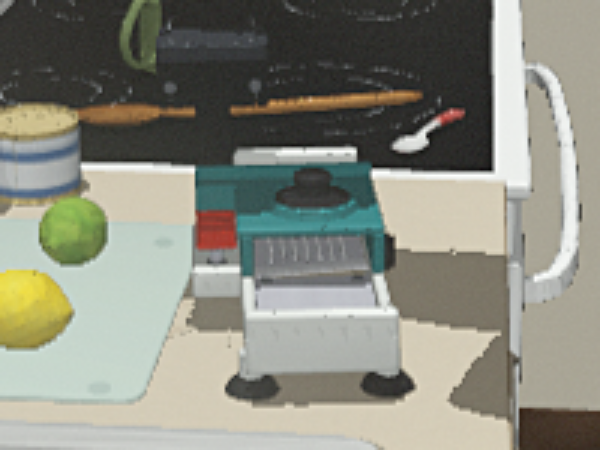

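The carriage moved as expected. Its front is at slicer y +66, so the joint is about 0.106, and the fingers are 10–12 mm behind the wall. I push on to about 0.132, back off 3 mm and press.

```bash
python3 -m creep '[0,-0.7,0,0,0,0,-1.4,0,0,0,0,-2.1,0,0,0,0,-2.5,0,0,0,0,-2.6,0,0,0,0,-2.3,0,0,0,0,-2.3,0.6,0,0,0,-2.3,1.1,0,0,0,-2.3,1.2,0,0,0,-2.3,1.2,0,0]' 20
python3 - <<'E'
from h import *
st()
for c in("side","scene"):
    im,d,W=cloud(c);q=(W[...,:2]-O);sx=q@ex;sy=q@ey
    H,S,V=cv2.split(cv2.cvtColor(im,cv2.COLOR_RGB2HSV))
    t=(H>80)&(H<100)&(S>120)&(W[...,2]>.072)&(W[...,2]<.1)&(abs(sy)<.2)&(abs(sx)<.08)
    print(t.sum(),np.nanpercentile(sy[t],[1,99]))
E
```

```text
time: 5.37
ee_pos: [0.544, -0.0712, 0.0678]
ee_rot: [0.997, 0.073, -0.0, -0.0]
wrist_force: [-0.4, -0.5, 5.0]
grip_width: 0.0004
grip_force: 2.2
t 5.37 slicer xy mm [ 53.2 -22.8] tip z 59.8 yaw 0.14553008166646755 F -0.5 -0.4 5.0
419 [-0.0065181   0.09211559]
258 [0.0500906 0.0916347]
```

```bash
python3 -m creep '[0,0,0.4,0,0,0,0,0.7,0,0,0,0,0.9,0,0,0,0,0.9,0,0,0,0,0.9,0,0]' 20
python3 -c "
from h import *
st()"
```

```text
time: 5.88
ee_pos: [0.5441, -0.0712, 0.0595]
ee_rot: [0.997, 0.073, 0.0, 0.0]
wrist_force: [-0.8, -1.4, 8.1]
grip_width: 0.0005
grip_force: 3.9
t 5.88 slicer xy mm [ 53.2 -22.8] tip z 51.5 yaw 0.14573381890983977 F -1.0 -1.2 8.1
```

Pressed 8.3 mm at 8.1 N. I slide along the plate to push the lug over the tooth.

```bash
python3 -m creep '[0,-0.4,0,0,0,0,-0.8,0,0,0,0,-1.2,0,0,0,0,-1.6,0,0,0,0,-2.0,0,0,0,0,-2.4,0,0,0,0,-2.8,0,0,0,0,-3.0,0,0,0,0,-3.0,0,0,0,0,-3.0,0,0,0]' 20
python3 - <<'E'
from h import *
st()
for c in("side","scene"):
    im,d,W=cloud(c);q=(W[...,:2]-O);sx=q@ex;sy=q@ey
    H,S,V=cv2.split(cv2.cvtColor(im,cv2.COLOR_RGB2HSV))
    t=(H>80)&(H<100)&(S>120)&(W[...,2]>.072)&(W[...,2]<.1)&(abs(sy)<.2)&(abs(sx)<.08)
    print(t.sum(),np.nanpercentile(sy[t],[1,99]))
E
```

```text
time: 6.72
ee_pos: [0.5402, -0.0416, 0.0598]
ee_rot: [0.997, 0.073, 0.001, 0.0]
wrist_force: [0.4, -1.6, 7.7]
grip_width: 0.0006
grip_force: 3.8
t 6.72 slicer xy mm [53.8  7.1] tip z 51.8 yaw 0.1458938196803823 F 0.1 -1.6 7.7
442 [0.02061131 0.11984502]
261 [0.07911694 0.1194492 ]
```

```bash
python3 -m creep '[0,0.2,0,0,0,0,0.2,-1.0,0,0,0,0.2,-2.1,0,0,0,0.2,-2.1,0,0,0,-0.4,-2.1,0,0,0,-0.9,-2.1,0,0,0,-1.4,-2.1,0,0,0,-1.8,-2.1,0,0,0,-2.1,-2.1,0,0,0,-2.1,-2.1,0,0]' 20
python3 - <<'E'
from h import *
st()
for c in("side","scene"):
    im,d,W=cloud(c);q=(W[...,:2]-O);sx=q@ex;sy=q@ey
    H,S,V=cv2.split(cv2.cvtColor(im,cv2.COLOR_RGB2HSV))
    t=(H>80)&(H<100)&(S>120)&(W[...,2]>.072)&(W[...,2]<.1)&(abs(sy)<.2)&(abs(sx)<.08)
    print(t.sum(),np.nanpercentile(sy[t],[1,99]))
E
```

```text
time: 7.65
ee_pos: [0.5362, -0.0196, 0.0799]
ee_rot: [0.997, 0.073, -0.0, -0.0]
wrist_force: [-1.1, -0.4, 0.2]
grip_width: 0.0004
grip_force: 0.1
t 7.65 slicer xy mm [53.  29.4] tip z 71.9 yaw 0.14633964182778236 F -1.2 -0.2 0.2
395 [0.04128377 0.13923112]
244 [0.1005507  0.13953568]
```

```bash
python3 -m creep '[0,-0.1,0,0,0,0,-0.2,0,0,0,0,-0.25,0,0,0,0,-0.25,0,0,0]' 20
python3 -c "
from h import *
st()"
python3 -m creep '[0,0.8,0,0,0,0,1.2,-1,0,0,0,1.2,-5,0,0,0,1.2,-9,0,0,0,6,-13,0,0,-5,6,-17,0,0,-8,6,-20,0,0,-8,6,-20,0,0,-8,6,-20,0,0,-8,6,-20,0,0]' 20
python3 - <<'E'
from h import *
st()
im,d,W=cloud("wrist");cv2.imwrite("pics/w4.png",im[...,::-1])
q=(W[...,:2]-O);sx=q@ex;sy=q@ey;z=W[...,2]
H,S,V=cv2.split(cv2.cvtColor(im,cv2.COLOR_RGB2HSV))
t=(H>80)&(H<100)&(S>120)&(z>.072)&(z<.1)&(abs(sy)<.2)&(abs(sx)<.08)
r=((H<8)|(H>172))&(S>150)&(z>.03)&(z<.08)
print(np.nanpercentile(sy[t],[1,99]),np.nanmedian(z[r&(sy<.02)]),np.nanmedian(z[r&(sy>.029)&(sy<.034)]))
E
```

```text
time: 8.08
ee_pos: [0.5361, -0.0179, 0.08]
ee_rot: [0.997, 0.073, -0.0, -0.0]
wrist_force: [-0.4, 0.4, -0.4]
grip_width: 0.0004
grip_force: 0.0
t 8.08 slicer xy mm [53.2 31. ] tip z 72.0 yaw 0.14575360311843927 F -0.3 0.5 -0.4
time: 8.92
ee_pos: [0.4656, -0.0898, 0.2822]
ee_rot: [0.997, 0.072, 0.002, 0.001]
wrist_force: [0.5, -0.2, -0.8]
grip_width: 0.0006
grip_force: 0.0
t 8.92 slicer xy mm [-27.2 -29.6] tip z 274.2 yaw 0.1441630623356205 F 0.5 -0.3 -0.8
[0.0386969  0.13483897] 0.06084702788577426 0.06875969053437397
```

View pics/w4.png

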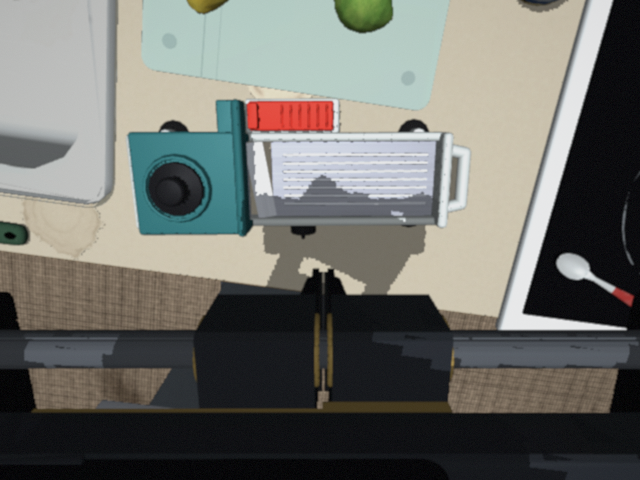

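The view shows the carriage at the end bar, with its rear wall at about column 240. The red catch at (290,115) has sprung up: the plate is at z 61 mm and the tooth at 69 mm, the same as at rest. The pusher is seated and the robot is clear.

```bash
python3 -c "
from cell import order
print(order.close_job())"
```

```text
the job is handed in; nothing more can be done
None
```

I handed the job in at about 9 s of robot time: the carriage is home at the end bar, the catch is up behind it and the robot is clear, by the last wrist view; no verdict came back.

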